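# Mesh the pie turntable's hand drive and index the pie

## Robot

A 6-joint arm with a two-finger parallel gripper is mounted at the origin on the work surface. World frame = base frame: x ahead of the robot, y to its left, z up, the work surface at z = 0. Lengths are in m, angles in rad, forces in N, time in s.
With the tool pointing down it reaches from about 0.225 to 0.875 m from the base axis. Payload 3.4 kg.
Tool frame: the origin (TCP) lies between the finger pads; the fingertips stand 8 mm ahead of it and the grasp point (between the pads) lies 11 mm behind it; z points along the fingers, y is the line along which they close (so a half turn about z gives the same grasp; the last joint's range is limited). The gripper opens to 85 mm and grips with 20 to 120 N. Pads are 22 mm wide; open, the fingers measure 114 mm over their backs; the gripper's body (76 mm by 85 mm) begins 54 mm behind the grasp point. The pads swing forward as they close: fully open they stand 13 mm farther back than shut.
Start: joints at [1.143, 0.276, 1.505, -0, 1.361, -0.121], TCP at [0.174, 0.548, 0.239] pointing down, gripper open.
Joint ranges: [-2.89, 2.89], [-0.75, 2.08], [0.22, 2.7], [-1.18, 4.32], [0.11, 2.71], [-2.7, 2.7]. Speed limits (rad/s): [2.57, 2.57, 3.14, 3.14, 3.14, 3.14].

## Interface

Orientations are given as a unit quaternion [w, x, y, z].
In Python, from rig import manip gives the robot as it stands.
- The arm moves only by the tool move_arm, never from a script. Its argument "deltas" is a list that holds one entry, the list of rows, each a list of 5 numbers: the shift along the tool's x, y, z normalised to -1 to 1, where 1 is 80 cm, then the turn about the tool's z normalised to -1 to 1, where 1 is 120 degrees, then the closure, from -1 (fully open) to 1 (shut). In form: [[[tx, ty, tz, twist, grip], ...]]. A call has 1 to 12 rows; each row is the pose to reach, as a shift and turn from the pose commanded when the call began, along the tool's axes at that moment; what a row does not reach only later rows make up. A row lasts 1/10 s, in which the tool goes at most 50 mm and 8.59 degrees, less where a joint would pass 70% of its speed; a pose out of reach is approached as far as the arm can. A call with a number of a shift or a turn outside -1 to 1 is refused whole. A call with a gripper value outside its range is refused whole. The fingers move at their own pace and stop on an object; "squeeze" is the grip in N (left out, the last holds). Time passes only in rows, so rows that repeat a pose let the fingers close. It gives the time, the measured TCP pose, the force, the opening and the grip force at its end, in the units of the state.
- manip.get_state(): the state, without advancing time (a new reading comes with each control period).
- manip.get_image(name): name is "scene" or "top" or "wrist"; returns the picture (420x560x3 uint8, red, green, blue); there is no depth.
- manip.camera_params(name): a dict with "fx", "fy", "cx", "cy" (pixels), "dist" ([k1, k2, p1, p2, k3] as OpenCV has them; the pictures are not rectified), "R" (3x3) and "t" (3): a world point X has camera coordinates R X + t; the wrist camera has in their place "tool_from_camera" (4x4, takes a point from camera to tool coordinates, whose origin is the TCP and whose axes are the flange's). Camera axes: x right, y down, z forward; pixel columns grow to the right and rows downward; lengths in m; the calibration is good to about 2 mm. A picture is of the moment at which its call begins: read the wrist's pose just before it. camera_params takes no time and is no camera call.
- manip.sign_off(): hands the job in; it is judged then, once.
The state is a dict: "clock": time; "qpos": joint angles; "qd": joint speeds; "effort": joint torques, N m; "position": TCP position; "ee_rot": TCP orientation; "contact_force": force on the tool from outside, world axes, zero at the start; "moment": the same for the moment, N m; "width": finger opening in m; "gripper_force": force on a finger pad.
Only numpy, scipy, OpenCV 4.12 (cv2) and the standard library are available. Lean on these libraries where they do the work, as an engineer would, in place of code of your own. Each camera call takes 0.05 s, during which the arm holds its last target. There are 200 camera calls.

## Task

The pie turntable's hand drive is out of gear. Ease the black drive knob down gently, rocking it back and forth by hand until the hidden teeth mesh, never forcing it against the teeth, and press it fully home; then turn the knob to bring the red mark on the turntable round to the red pointer, and let go. Do not touch the turntable or the pie, and leave the other things as they are.

Things in the scene. Friction and masses are not known exactly. Their poses are not given: they have to be found in the camera images.
- knob_grip (a point): Grip point of the black drive knob on top of the grey gearbox: on the vertical knob axis. The grip bar is 60 mm long (point's x axis), 18 mm thick (y axis) and stands 34 mm above a round skirt of 68 mm diameter; this point is 24 mm above the skirt, 10 mm below the bar's top. The knob turns freely about the vertical and slides straight down; sliding takes 2 to 8 N and it stays where it is left.
- drive_knob (a joint): How far the knob is pressed down, m: 0 = up, out of gear; 0.020 = fully home on a solid stop, its skirt 1 mm above the gearbox collar. Inside, 3 dogs meet a hidden ring of 12 teeth (one every 30 degrees) somewhere between 3 and 13 mm of travel, different every time. If dogs stand on teeth the knob stops there; over gaps (free play about +-1.7 degrees) it goes home.
- dogs: The three dogs under the knob, hidden in the gearbox; origin on the knob axis at the skirt's underside, 34 mm below knob_grip. They sit on a spring (10 N per mm, 2.5 mm). Pressed lightly on the teeth (5 to 10 N) they slip over them as the knob is turned until a gap comes; pressed hard they drag the gear along and suffer (over 20 N is damage).
- gearbox: Grey gearbox, 120 x 120 mm, top at 95 mm above the table with a 5 mm steel collar; holds the hidden driven gear. Origin on the knob axis at table height.
- turntable (a joint): Angle of the white turntable (290 mm diameter, axis 240 mm from the knob axis, top 72 mm above the table), rad, counter-clockwise from above; 0 = red mark at the pointer. It starts 0.45 to 0.85, so it must turn clockwise. Once meshed it turns with the knob, same way and same angle (apart from the play), against 0.15 N m of drag, and stays where left.
- mark (a point): Outer end of the red line on the rim of the turntable's top.
- pointer (a point): Tip of the fixed red pointer beside the turntable's rim; the mark comes to within 7 mm of it when lined up.
- pie_mid (a point): Centre of the golden pie in its fluted tin, 206 mm diameter, 32 mm high, standing loose in the middle of the turntable.
- small_pie_mid (a point): Centre of a small pie in a tin, 110 mm diameter, 26 mm high, on the table: a bystander.
- glaze_jar: Glaze jar with yellow cap, 64 mm diameter, 100 mm high; origin at its underside: a bystander.
- brush: Pastry brush lying on the table, its length along its x axis; origin at its underside: a bystander.

How it is judged:
On the way, in this order (a step that is already met when the one before it is completed fails the run):
1. the teeth are meshed and the knob is pressed fully home (value of joint drive_knob above 0.017 m), for 0.2 s.
2. the knob has turned the red mark to the pointer (value of joint turntable between -0.045 and 0.045 rad), for 0.2 s.
At the end, for the whole second after the job is handed in: The knob is fully home (within 3 mm of its stop) with the teeth meshed, the red mark stands at the pointer (within 0.045 rad, about 6 mm at the rim), the turntable is at rest and the knob has been let go (all of step 2 and value of joint drive_knob above 0.017 m and velocity of joint turntable between -0.03 and 0.03 rad/s); the robot touches nothing.
It fails at once if the dogs are forced against the gear teeth (more than 20 N) while the knob is not yet home (contact force between dogs and gearbox above 20 N and value of joint drive_knob below 0.017 m).
It fails at once if the robot touches the turntable or the pie (contact force between any of the arm, the fingers and turntable above 0.5 N or contact force between any of the arm, the fingers and pie above 0.5 N).
It fails at once if the pie slides off the middle of the turntable or is lifted (distance of pie_mid from where it was at the start of the episode above 0.02 m).
It fails at once if a bystander is moved more than 20 mm (distance of any of small_pie_mid, glaze_jar, brush from where it was at the start of the episode above 0.02 m).
It also fails if it takes over 58 s, if anything falls off the work surface, if the arm or the gripper's body presses on something with over 40 N, if the wrist force passes 120 N, or if a joint passes its speed limit or range.

## Working session

There is one attempt and no reset: what is moved stays moved. The work goes in short steps, Python scripts to look and compute and a tool call to move; the robot and the scene stay as the last step left them, time stands still between calls to the robot, and variables do not carry over. Pictures are saved under pics/ and viewed, at most 10 in all, crops included, and the job is handed in when it is done.

Besides the shell and the picture viewer there is one more tool, called after ">>>" by a JSON object that holds its "api" and its "payload", one argument or row to a line. move_arm: Moves the arm, as the interface text tells. Scaled input: -1 to 1 covers 80 cm each way for a shift and 120 degrees each way for a turn. Its arguments: {"type":"object","properties":{"deltas":{"type":"array","items":{"type":"array","items":{"type":"array","items":{"type":"number","minimum":-1,"maximum":1}}}},"squeeze":{"type":"number"}},"required":["deltas"]}

```bash
mkdir -p pics; python3 - <<'E'
from rig import manip
import cv2
s=manip.get_state();print(s)
for n in("top","scene"):
    cv2.imwrite(f"pics/{n}0.png",manip.get_image(n)[:,:,::-1]);print(manip.camera_params(n))
print(manip.camera_params("wrist"))
E
```

```text
{'clock': 0.0, 'qpos': array([ 1.14301663e+00,  2.76595339e-01,  1.50616043e+00, -4.19547444e-05,
        1.36070216e+00, -1.20994699e-01]), 'qd': array([ 0.00071265,  0.00045315,  0.00039675, -0.001861  ,  0.00075277,
       -0.00021499]), 'effort': array([ 1.90635823e-03, -4.16770363e+01, -2.45810062e+01,  2.58770960e-04,
        1.11389984e-02,  2.94626250e-05]), 'position': array([0.17344197, 0.54766169, 0.23842863]), 'ee_rot': array([-2.32960367e-04,  1.52787261e-01,  9.88258662e-01, -9.03307793e-04]), 'contact_force': array([ 0.09272187, -0.09685662,  0.34673658]), 'moment': array([0.00663346, 0.03038461, 0.0005289 ]), 'gripper_force': 0.0, 'width': 0.08523972428879746}
{'fx': 382.7852205654624, 'fy': 382.7852205654624, 'cx': 270.4700838677387, 'cy': 209.72264974902038, 'dist': array([-0.02495087,  0.        ,  0.        ,  0.        ,  0.        ]), 'R': array([[-0.01352048, -0.99990249, -0.00349351],
       [-0.99353754,  0.01382803, -0.11265853],
       [ 0.11269585,  0.00194774, -0.99362762]]), 't': array([0.03729446, 0.62645436, 1.06853457])}
{'fx': 380.2050095468412, 'fy'
[... 198 characters left out ...]
94027],
       [ 0.53730746,  0.34398061, -0.77005067],
       [-0.64348642, -0.4230113 , -0.63795507]]), 't': array([ 0.30957671, -0.24417144,  1.51634862])}
{'fx': 303.2982131188778, 'fy': 303.2982131188778, 'cx': 275.05425536419676, 'cy': 208.81763849171182, 'dist': array([0.01989857, 0.        , 0.        , 0.        , 0.        ]), 'tool_from_camera': array([[-9.08900102e-04, -9.55310919e-01, -2.95601459e-01,
         7.57997004e-02],
       [ 9.99999571e-01, -8.15170807e-04, -4.40316297e-04,
        -3.10520560e-05],
       [ 1.79673286e-04, -2.95601732e-01,  9.55311250e-01,
        -1.35441983e-01],
       [ 0.00000000e+00,  0.00000000e+00,  0.00000000e+00,
         1.00000000e+00]])}
```

View pics/top0.png

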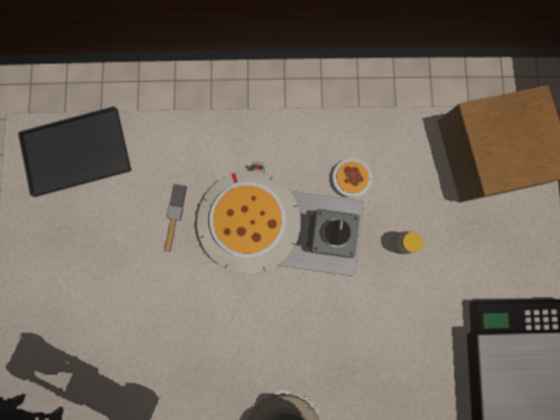

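View pics/scene0.png

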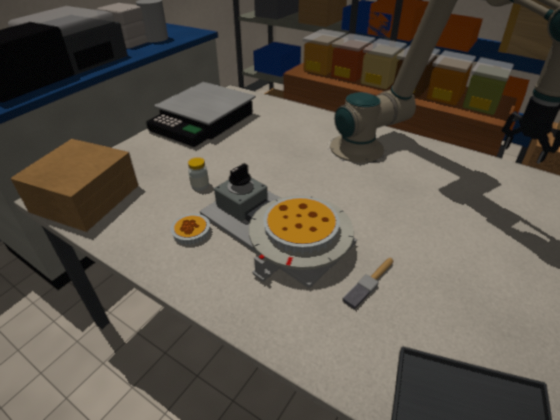

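The top view shows the knob near (338,231), the turntable centre near (248,220), the mark near (235,178) and the pointer near (257,168). I'll enlarge this area.

```bash
cat > h.py <<'E'
import numpy as np, cv2
from rig import manip
def ray(n,uv,z,st=None):
    "world point at height z on the pixel's ray"
    p=manip.camera_params(n);K=np.array([[p['fx'],0,p['cx']],[0,p['fy'],p['cy']],[0,0,1]])
    x=cv2.undistortPoints(np.array([[uv]],float),K,p['dist'])[0,0];d=np.array([*x,1])
    if n=="wrist":
        w,a,b,c=st['ee_rot'];from scipy.spatial.transform import Rotation as Ro
        Rt=Ro.from_quat([a,b,c,w]).as_matrix();T=p['tool_from_camera']
        o=Rt@T[:3,3]+st['position'];d=Rt@T[:3,:3]@d
    else: o=-p['R'].T@p['t'];d=p['R'].T@d
    return o+d*(z-o[2])/d[2]
E
python3 - <<'E'
from h import *
im=cv2.imread("pics/top0.png")
cv2.imwrite("pics/c1.png",cv2.resize(im[150:280,190:370],None,fx=4.4,fy=4.4,interpolation=cv2.INTER_CUBIC))
k=ray("top",(338,231),.15);c=ray("top",(248,220),.072)
print(k,c,np.linalg.norm((k-c)[:2]))
E
```

```text
[ 0.55653109 -0.14414556  0.15      ] [0.59487654 0.0914862  0.072     ] 0.23873143164365523
```

View pics/c1.png

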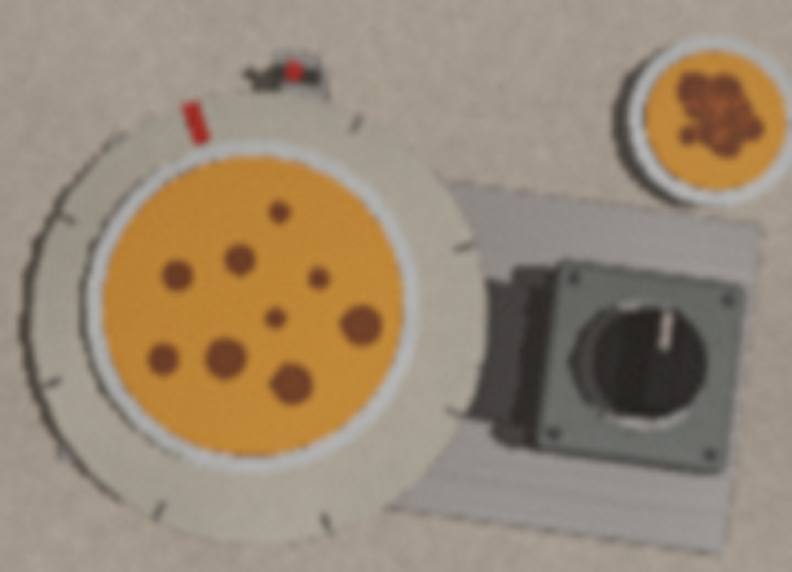

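The crop shows the knob bar roughly along image vertical and the gearbox turned slightly. I'll go above the knob and take a closer look.

>>> {"api": "move_arm", "payload": {
  "deltas": [
    [[-0.7175, -0.68, -0.04, -0.147, -1], [-0.7175, -0.68, -0.04, -0.147, -1], [-0.7175, -0.68, -0.04, -0.147, -1], [-0.7175, -0.68, -0.04, -0.147, -1], [-0.7175, -0.68, -0.04, -0.147, -1], [-0.7175, -0.68, -0.04, -0.147, -1], [-0.7175, -0.68, -0.04, -0.147, -1], [-0.7175, -0.68, -0.04, -0.147, -1], [-0.7175, -0.68, -0.04, -0.147, -1], [-0.7175, -0.68, -0.04, -0.147, -1], [-0.7175, -0.68, -0.04, -0.147, -1], [-0.7175, -0.68, -0.04, -0.147, -1]]
  ]
}}

```text
clock: 1.3
position: [0.4625, 0.0249, 0.2634]
ee_rot: [-0.0, -0.0, 1.0, 0.0]
contact_force: [0.5, 0.7, 0.3]
width: 0.0854
gripper_force: 0.0
```

>>> {"api": "move_arm", "payload": {
  "deltas": [
    [[-0.117, -0.21, -0.008, 0, -1], [-0.117, -0.21, -0.008, 0, -1], [-0.117, -0.21, -0.008, 0, -1], [-0.117, -0.21, -0.008, 0, -1], [-0.117, -0.21, -0.008, 0, -1], [-0.117, -0.21, -0.008, 0, -1], [-0.117, -0.21, -0.008, 0, -1]]
  ]
}}

```text
clock: 2.0
position: [0.5552, -0.14, 0.2694]
ee_rot: [-0.001, -0.001, 1.0, 0.001]
contact_force: [-0.2, -0.2, 0.5]
width: 0.0855
gripper_force: 0.0
```

```bash
python3 - <<'E'
from h import *
s=manip.get_state();print(s['position'],s['ee_rot'],s['qpos'],s['contact_force'])
cv2.imwrite("pics/w1.png",manip.get_image("wrist")[:,:,::-1])
np.save("s1.npy",s,allow_pickle=True)
E
```

```text
[ 0.55515238 -0.13995206  0.26936232] [-7.33941660e-04 -7.88872512e-04  9.99999207e-01  6.51738614e-04] [-3.68897771e-01  2.58099949e-01  1.45565927e+00  6.91912996e-04
  1.42967316e+00 -1.94136979e+00] [-0.17465672 -0.15189666  0.45823697]
```

View pics/w1.png

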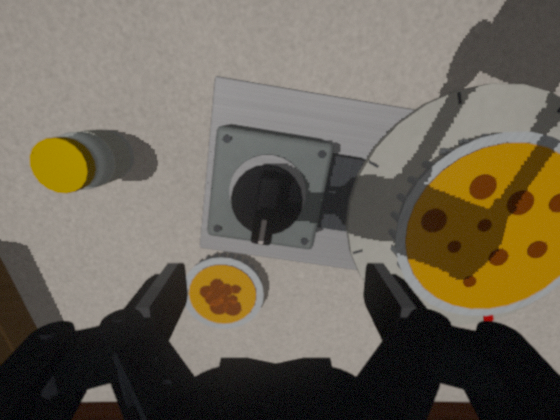

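The wrist view has the knob skirt near (269,195), with the bar dark at about (264,210). I'll brighten and enlarge it.

```bash
python3 - <<'E'
from h import *
im=cv2.imread("pics/w1.png")[140:260,195:345]
im=(255*(im/255.)**.4).astype('uint8')
cv2.imwrite("pics/w1c.png",cv2.resize(im,None,fx=5,fy=5,interpolation=cv2.INTER_CUBIC))
E
```

```text
(no output)
```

View pics/w1c.png

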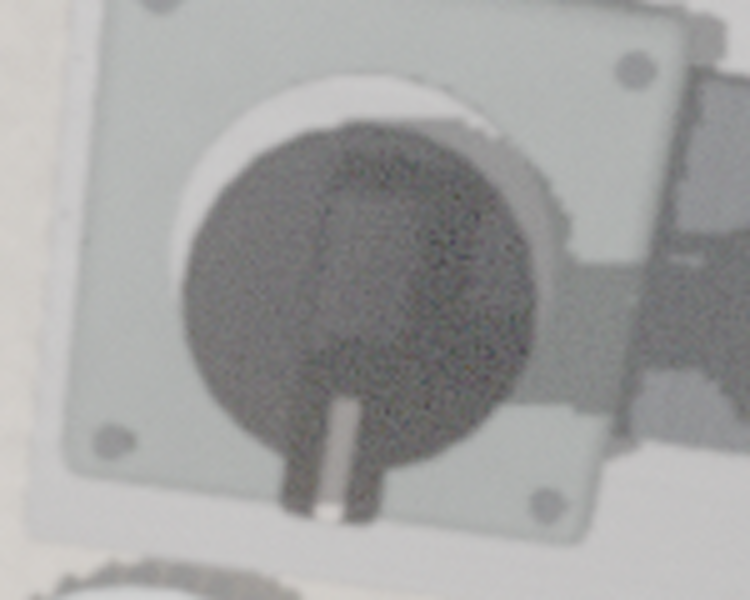

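```bash
python3 - <<'E'
from h import *
s=np.load("s1.npy",allow_pickle=True).item()
f=lambda u,v,z:ray("wrist",(195+(u+.5)/5-.5,140+(v+.5)/5-.5),z,s)
a,b=f(347,400,.165),f(328,515,.165);d=(b-a)[:2];print(a,b,np.degrees(np.arctan2(d[1],d[0])),np.linalg.norm(d))
u=d/np.linalg.norm(d)
print("centre from bar end",b[:2]-.03*u,"skirt",f(360,297,.131))
L,R=f(283,505,.165),f(378,518,.165);print("width",np.linalg.norm(L-R),(L+R)/2)
for p,q in[((183,297),(538,297)),((360,122),(360,470))]: print(np.linalg.norm(f(*p,.131)-f(*q,.131)))
# turntable
g=[(f"{n}",ray("top",(190+u/4.4,150+v/4.4),.072)) for n,u,v in[("mark",192,103),("ptr",293,72),("ctr",255,320)]]
for x in g:print(x)
m,p,c=[x[1][:2]for x in g]
an=lambda v:np.degrees(np.arctan2(v[1],v[0]))
print(an(m-c),an(p-c))
E
```

```text
[ 0.5628367  -0.14910266  0.165     ] [ 0.58367958 -0.15256523  0.165     ] -9.43225188955584 0.021128535009651953
centre from bar end [ 0.55408518 -0.14764879] skirt [ 0.55425191 -0.14772355  0.131     ]
width 0.01640937757023237 [ 0.58303184 -0.15211644  0.165     ]
0.06640133814032609
0.06749426474000572
('mark', array([0.72728391, 0.1311175 , 0.072     ]))
('ptr', array([0.74660327, 0.06617359, 0.072     ]))
('ctr', array([0.58727549, 0.0916657 , 0.072     ]))
15.736862116098019 -9.090159218313577
```

>>> {"api": "move_arm", "payload": {
  "deltas": [
    [[0.001, -0.01, 0.05, 0.078, -1], [0.001, -0.01, 0.1, 0.078, -1], [0.001, -0.01, 0.13, 0.078, -1], [0.001, -0.01, 0.155, 0.078, -1], [0.001, -0.01, 0.155, 0.078, -1], [0.001, -0.01, 0.155, 0.078, -1]]
  ]
}}

```text
clock: 2.65
position: [0.5551, -0.148, 0.1465]
ee_rot: [0.0, 0.08, 0.997, 0.0]
contact_force: [0.3, -0.7, -0.1]
width: 0.0852
gripper_force: 0.0
```

>>> {"api": "move_arm", "payload": {
  "deltas": [
    [[0, 0, 0, 0, 1], [0, 0, 0, 0, 1], [0, 0, 0, 0, 1], [0, 0, 0, 0, 1], [0, 0, 0, 0, 1], [0, 0, 0, 0, 1], [0, 0, 0, 0, 1], [0, 0, 0, 0, 1], [0, 0, 0, 0, 1], [0, 0, 0, 0, 1]]
  ],
  "squeeze": 50
}}

```text
clock: 3.65
position: [0.5555, -0.148, 0.146]
ee_rot: [0.0, 0.081, 0.997, 0.001]
contact_force: [1.4, 5.1, 2.1]
width: 0.0175
gripper_force: 54.2
```

```bash
python3 - <<'E'
from h import *
s=manip.get_state();print({k:np.round(v,4) for k,v in s.items()})
E
```

```text
{'clock': np.float64(3.65), 'qpos': array([-0.3826,  0.3419,  1.6508,  0.0022,  1.149 , -1.7918]), 'qd': array([-0.0002, -0.0009,  0.0019,  0.0007,  0.0016, -0.0007]), 'effort': array([-3.01030e+00, -4.16902e+01, -2.18800e+01, -1.47440e+00,
       -3.42500e-01, -1.30000e-02]), 'position': array([ 0.5555, -0.148 ,  0.146 ]), 'ee_rot': array([2.000e-04, 8.120e-02, 9.967e-01, 1.000e-03]), 'contact_force': array([1.3598, 5.0828, 2.1227]), 'moment': array([ 0.6842, -0.1529,  0.0272]), 'gripper_force': np.float64(54.2106), 'width': np.float64(0.0175)}
```

>>> {"api": "move_arm", "payload": {
  "deltas": [
    [[0, 0, 0.0007, 0, 1], [0, 0, 0.0014, 0, 1], [0, 0, 0.002, 0, 1], [0, 0, 0.0026, 0, 1], [0, 0, 0.003, 0, 1], [0, 0, 0.003, 0, 1]]
  ]
}}

```text
clock: 4.25
position: [0.5555, -0.148, 0.1435]
ee_rot: [0.0, 0.081, 0.997, 0.001]
contact_force: [1.5, 4.5, 2.0]
width: 0.0172
gripper_force: 54.2
```

>>> {"api": "move_arm", "payload": {
  "deltas": [
    [[0, 0, 0.0004, 0, 1], [0, 0, 0.0008, 0, 1], [0, 0, 0.0012, 0, 1]]
  ]
}}

```text
clock: 4.55
position: [0.5555, -0.148, 0.1426]
ee_rot: [0.0, 0.081, 0.997, 0.001]
contact_force: [1.6, 5.1, 3.2]
width: 0.0169
gripper_force: 54.2
```

>>> {"api": "move_arm", "payload": {
  "deltas": [
    [[0, 0, 0.0004, 0, 1], [0, 0, 0.0008, 0, 1], [0, 0, 0.0012, 0, 1]]
  ]
}}

```text
clock: 4.85
position: [0.5555, -0.148, 0.1417]
ee_rot: [0.0, 0.081, 0.997, 0.001]
contact_force: [0.5, 4.8, 3.0]
width: 0.0168
gripper_force: 54.2
```

>>> {"api": "move_arm", "payload": {
  "deltas": [
    [[0, 0, 0.0004, 0, 1], [0, 0, 0.0008, 0, 1], [0, 0, 0.0012, 0, 1]]
  ]
}}

```text
clock: 5.15
position: [0.5555, -0.148, 0.1407]
ee_rot: [0.0, 0.081, 0.997, 0.001]
contact_force: [0.7, 5.2, 2.6]
width: 0.0171
gripper_force: 54.2
```

>>> {"api": "move_arm", "payload": {
  "deltas": [
    [[0, 0, 0.0004, 0, 1], [0, 0, 0.0008, 0, 1], [0, 0, 0.0012, 0, 1]]
  ]
}}

```text
clock: 5.45
position: [0.5555, -0.148, 0.1397]
ee_rot: [0.0, 0.081, 0.997, 0.001]
contact_force: [1.4, 4.9, 3.2]
width: 0.017
gripper_force: 54.2
```

>>> {"api": "move_arm", "payload": {
  "deltas": [
    [[0, 0, 0.0003, 0, 1], [0, 0, 0.0006, 0, 1], [0, 0, 0.0009, 0, 1]]
  ]
}}

```text
clock: 5.75
position: [0.5555, -0.148, 0.139]
ee_rot: [0.0, 0.081, 0.997, 0.001]
contact_force: [1.8, 4.9, 2.6]
width: 0.0169
gripper_force: 54.2
```

>>> {"api": "move_arm", "payload": {
  "deltas": [
    [[0, 0, 0.0003, 0, 1], [0, 0, 0.0006, 0, 1], [0, 0, 0.0009, 0, 1]]
  ]
}}

```text
clock: 6.05
position: [0.5555, -0.148, 0.1383]
ee_rot: [0.0, 0.081, 0.997, 0.001]
contact_force: [1.3, 4.7, 3.5]
width: 0.0167
gripper_force: 54.2
```

>>> {"api": "move_arm", "payload": {
  "deltas": [
    [[0, 0, 0.0003, 0, 1], [0, 0, 0.0006, 0, 1], [0, 0, 0.0009, 0, 1]]
  ]
}}

```text
clock: 6.35
position: [0.5555, -0.148, 0.1376]
ee_rot: [0.0, 0.081, 0.997, 0.001]
contact_force: [0.6, 4.6, 2.9]
width: 0.0173
gripper_force: 54.2
```

>>> {"api": "move_arm", "payload": {
  "deltas": [
    [[0, 0, 0.0003, 0, 1], [0, 0, 0.0006, 0, 1], [0, 0, 0.0006, 0, 1]]
  ]
}}

```text
clock: 6.65
position: [0.5555, -0.148, 0.1371]
ee_rot: [0.0, 0.081, 0.997, 0.001]
contact_force: [1.5, 5.9, 1.6]
width: 0.017
gripper_force: 54.2
```

>>> {"api": "move_arm", "payload": {
  "deltas": [
    [[0, 0, 0.0003, 0, 1], [0, 0, 0.0006, 0, 1], [0, 0, 0.0009, 0, 1]]
  ]
}}

```text
clock: 6.95
position: [0.5555, -0.148, 0.1366]
ee_rot: [0.0, 0.081, 0.997, 0.001]
contact_force: [0.1, 5.2, 4.4]
width: 0.017
gripper_force: 54.4
```

>>> {"api": "move_arm", "payload": {
  "deltas": [
    [[0, 0, 0.0003, 0, 1], [0, 0, 0.0006, 0, 1], [0, 0, 0.0006, 0, 1]]
  ]
}}

```text
clock: 7.25
position: [0.5555, -0.148, 0.1364]
ee_rot: [0.0, 0.081, 0.997, 0.001]
contact_force: [-0.0, 5.9, 5.3]
width: 0.0172
gripper_force: 54.6
```

>>> {"api": "move_arm", "payload": {
  "deltas": [
    [[0, 0, 0.0003, 0, 1], [0, 0, 0.0006, 0, 1], [0, 0, 0.0006, 0, 1]]
  ]
}}

```text
clock: 7.55
position: [0.5555, -0.148, 0.1363]
ee_rot: [0.001, 0.081, 0.997, 0.001]
contact_force: [0.3, 5.6, 6.7]
width: 0.0172
gripper_force: 54.8
```

>>> {"api": "move_arm", "payload": {
  "deltas": [
    [[0, 0, 0.0008, 0, 1], [0, 0, 0.001, 0.015, 1], [0, 0, 0.001, 0.03, 1], [0, 0, 0.001, 0.045, 1], [0, 0, 0.001, 0.06, 1], [0, 0, 0.001, 0.06, 1]]
  ]
}}

```text
clock: 8.15
position: [0.5555, -0.1479, 0.1359]
ee_rot: [0.001, 0.144, 0.99, 0.001]
contact_force: [-0.2, 6.3, 9.4]
width: 0.0171
gripper_force: 55.2
```

>>> {"api": "move_arm", "payload": {
  "deltas": [
    [[0, 0, 0, 0.015, 1], [0, 0, 0, 0.03, 1], [0, 0, 0, 0.045, 1], [0, 0, 0, 0.06, 1], [0, 0, 0, 0.07, 1], [0, 0, 0, 0.07, 1]]
  ]
}}

```text
clock: 8.75
position: [0.5556, -0.1477, 0.1351]
ee_rot: [0.0, 0.216, 0.976, 0.001]
contact_force: [0.6, 6.5, 2.2]
width: 0.0166
gripper_force: 54.4
```

>>> {"api": "move_arm", "payload": {
  "deltas": [
    [[0, 0, 0.0004, 0, 1], [0, 0, 0.0008, 0, 1], [0, 0, 0.0012, 0, 1], [0, 0, 0.0012, 0, 1]]
  ]
}}

```text
clock: 9.15
position: [0.5556, -0.1477, 0.1339]
ee_rot: [0.0, 0.216, 0.976, 0.001]
contact_force: [0.9, 6.1, 3.8]
width: 0.0172
gripper_force: 54.4
```

>>> {"api": "move_arm", "payload": {
  "deltas": [
    [[0, 0, 0.0006, 0, 1], [0, 0, 0.0012, 0, 1], [0, 0, 0.0018, 0, 1], [0, 0, 0.0018, 0, 1]]
  ]
}}

```text
clock: 9.55
position: [0.5556, -0.1477, 0.1326]
ee_rot: [0.0, 0.216, 0.976, 0.001]
contact_force: [0.7, 6.4, 4.3]
width: 0.017
gripper_force: 54.5
```

>>> {"api": "move_arm", "payload": {
  "deltas": [
    [[0, 0, 0.0006, 0, 1], [0, 0, 0.0012, 0, 1], [0, 0, 0.0018, 0, 1], [0, 0, 0.0018, 0, 1]]
  ]
}}

```text
clock: 9.95
position: [0.5556, -0.1477, 0.1312]
ee_rot: [0.0, 0.216, 0.976, 0.001]
contact_force: [0.5, 6.3, 4.9]
width: 0.017
gripper_force: 54.6
```

>>> {"api": "move_arm", "payload": {
  "deltas": [
    [[0, 0, 0.0006, 0, 1], [0, 0, 0.0012, 0, 1], [0, 0, 0.0018, 0, 1], [0, 0, 0.0018, 0, 1]]
  ]
}}

```text
clock: 10.35
position: [0.5556, -0.1477, 0.1299]
ee_rot: [0.0, 0.216, 0.976, 0.001]
contact_force: [-0.0, 6.9, 5.4]
width: 0.017
gripper_force: 54.6
```

>>> {"api": "move_arm", "payload": {
  "deltas": [
    [[0, 0, 0.0006, 0, 1], [0, 0, 0.0012, 0, 1], [0, 0, 0.0018, 0, 1], [0, 0, 0.0018, 0, 1]]
  ]
}}

```text
clock: 10.75
position: [0.5555, -0.1477, 0.1284]
ee_rot: [0.0, 0.216, 0.976, 0.001]
contact_force: [0.4, 7.1, 4.9]
width: 0.0171
gripper_force: 54.6
```

>>> {"api": "move_arm", "payload": {
  "deltas": [
    [[0, 0, 0.0006, 0, 1], [0, 0, 0.0012, 0, 1], [0, 0, 0.0018, 0, 1], [0, 0, 0.0018, 0, 1]]
  ]
}}

```text
clock: 11.15
position: [0.5556, -0.1476, 0.127]
ee_rot: [0.0, 0.216, 0.976, 0.001]
contact_force: [0.2, 7.0, 5.7]
width: 0.0173
gripper_force: 54.7
```

>>> {"api": "move_arm", "payload": {
  "deltas": [
    [[0, 0, 0.0006, 0, 1], [0, 0, 0.0012, 0, 1], [0, 0, 0.0018, 0, 1], [0, 0, 0.0018, 0, 1]]
  ]
}}

```text
clock: 11.55
position: [0.5556, -0.1476, 0.1265]
ee_rot: [0.001, 0.216, 0.976, 0.001]
contact_force: [-0.7, 7.5, 10.3]
width: 0.017
gripper_force: 55.4
```

The knob has reached its stop. I'll measure the mark against the pointer now.

>>> {"api": "move_arm", "payload": {
  "deltas": [
    [[0, 0, 0.001, 0, 1], [0, 0, 0.001, 0, 1]]
  ]
}}

```text
clock: 11.75
position: [0.5556, -0.1477, 0.1265]
ee_rot: [0.001, 0.216, 0.976, 0.001]
contact_force: [-2.1, 7.7, 13.5]
width: 0.017
gripper_force: 56.0
```

```bash
cat > m.py <<'E'
from h import *
import sys
im=cv2.cvtColor(manip.get_image("top"),cv2.COLOR_RGB2BGR)
cv2.imwrite("pics/%s.png"%sys.argv[1],cv2.resize(im[150:280,190:370],None,fx=4.4,fy=4.4,interpolation=cv2.INTER_CUBIC))
b,g,r=[im[:,:,i].astype(int) for i in range(3)]
m=((r>95)&(r-g>60)&(abs(g-b)<45)).astype('uint8');m[:155]=0;m[200:]=0;m[:,:190]=0;m[:,310:]=0
n,_,st,ce=cv2.connectedComponentsWithStats(m)
c=np.array([.5542,-.1477])
for i in range(1,n):print(st[i],ce[i],ray("top",ce[i],.072))
E
python3 m.py t2
```

```text
[255 164   4   4  15] [256.4 165.6] [0.74881292 0.0666929  0.072     ]
[231 173   6  10  38] [233.97368421 177.39473684] [0.71584132 0.13019225 0.072     ]
```

View pics/t2.png

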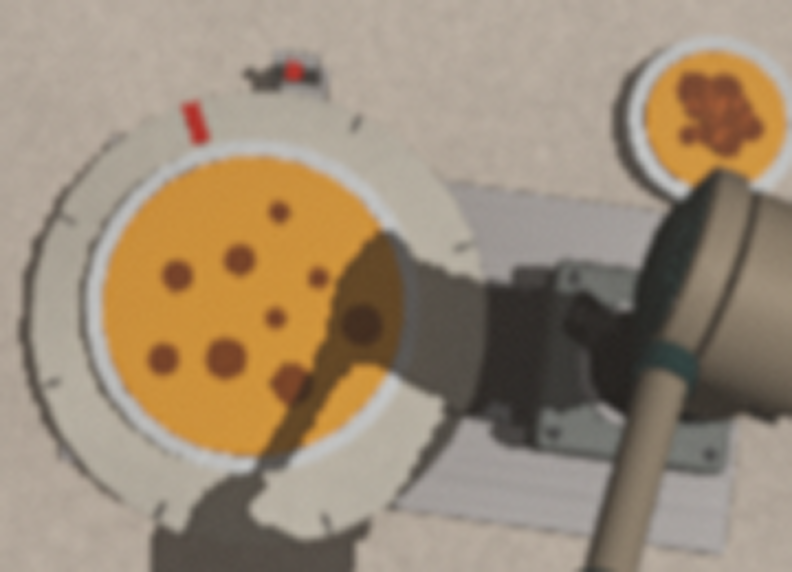

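Mark at (196,123), pointer at (293,72) in the crop: about 25 degrees to go, clockwise.

>>> {"api": "move_arm", "payload": {
  "deltas": [
    [[0, 0, 0, 0.02, 1], [0, 0, 0, 0.04, 1], [0, 0, 0, 0.06, 1], [0, 0, 0, 0.08, 1], [0, 0, 0, 0.1, 1], [0, 0, 0, 0.12, 1], [0, 0, 0, 0.14, 1], [0, 0, 0, 0.16, 1], [0, 0, 0, 0.175, 1], [0, 0, 0, 0.19, 1], [0, 0, 0, 0.2, 1], [0, 0, 0, 0.2, 1]]
  ]
}}

```text
clock: 13.0
position: [0.5559, -0.1473, 0.1265]
ee_rot: [0.001, 0.414, 0.91, 0.002]
contact_force: [-1.7, 9.0, 13.9]
width: 0.0174
gripper_force: 55.9
```

```bash
python3 m.py t3;python3 - <<'E'
from h import *
im=cv2.imread("pics/t3.png")[0:200,120:420]
cv2.imwrite("pics/t3c.png",cv2.resize(im,None,fx=2.6,fy=2.6))
E
```

```text
[255 164   4   4  15] [256.4 165.6] [0.74881292 0.0666929  0.072     ]
[247 171   5   9  36] [249.38888889 174.97222222] [0.72215002 0.08670321 0.072     ]
```

View pics/t3c.png

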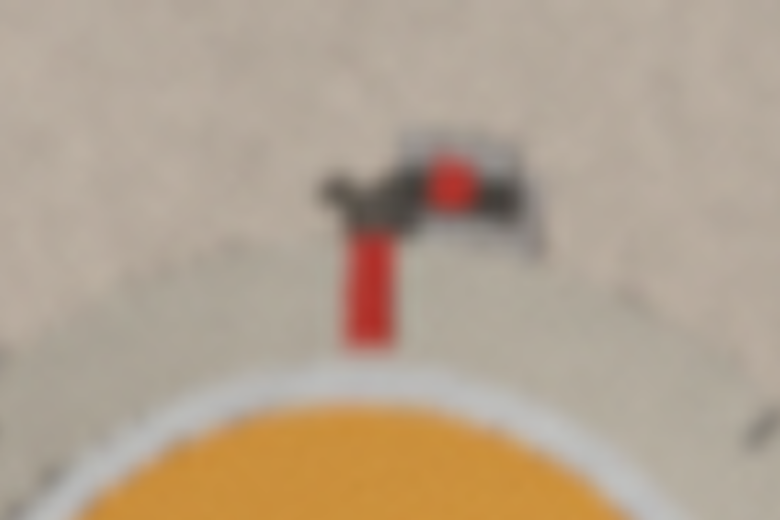

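The mark is at (370,290) and the pointer's red tip at (452,182) in the crop. About 6.6 degrees remain, with the play taken up.

>>> {"api": "move_arm", "payload": {
  "deltas": [
    [[0, 0, 0, 0.015, 1], [0, 0, 0, 0.03, 1], [0, 0, 0, 0.045, 1], [0, 0, 0, 0.055, 1], [0, 0, 0, 0.055, 1], [0, 0, 0, 0.055, 1], [0, 0, 0, 0.055, 1]]
  ]
}}

```text
clock: 13.75
position: [0.556, -0.1472, 0.1265]
ee_rot: [0.001, 0.466, 0.885, 0.002]
contact_force: [-0.6, 8.9, 13.2]
width: 0.0173
gripper_force: 55.8
```

```bash
python3 m.py t4;python3 - <<'E'
from h import *
im=cv2.imread("pics/t4.png")[0:200,120:420]
cv2.imwrite("pics/t4c.png",cv2.resize(im,None,fx=2.6,fy=2.6))
E
```

```text
[255 164   4   4  15] [256.4 165.6] [0.74881292 0.0666929  0.072     ]
[253 171   5  10  37] [254.64864865 175.37837838] [0.72077131 0.07188689 0.072     ]
```

View pics/t4c.png

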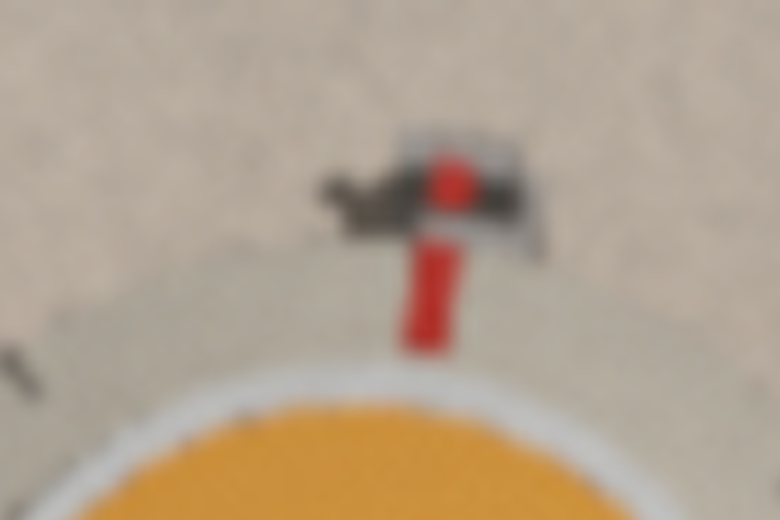

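The mark is within about half a degree of the pointer. I'll nudge it, ease off the downward force and release.

>>> {"api": "move_arm", "payload": {
  "deltas": [
    [[0, 0, 0, 0.005, 1], [0, 0, 0, 0.005, 1], [0, 0, -0.001, 0.005, 1], [0, 0, -0.002, 0.005, 1], [0, 0, -0.002, 0.005, 1]]
  ]
}}

```text
clock: 14.3
position: [0.556, -0.1471, 0.1265]
ee_rot: [0.0, 0.47, 0.883, 0.002]
contact_force: [1.3, 7.4, 5.7]
width: 0.0172
gripper_force: 54.7
```

>>> {"api": "move_arm", "payload": {
  "deltas": [
    [[0, 0, 0, 0, -1], [0, 0, 0, 0, -1], [0, 0, 0, 0, -1], [0, 0, 0, 0, -1], [0, 0, 0, 0, -1], [0, 0, 0, 0, -1], [0, 0, 0, 0, -1], [0, 0, 0, 0, -1]]
  ]
}}

```text
clock: 15.1
position: [0.5552, -0.1491, 0.1256]
ee_rot: [0.0, 0.47, 0.883, 0.0]
contact_force: [-0.2, 0.0, 0.3]
width: 0.0853
gripper_force: 0.0
```

>>> {"api": "move_arm", "payload": {
  "deltas": [
    [[0, 0, -0.03, 0, -1], [0, 0, -0.08, 0, -1], [0, 0, -0.13, 0, -1], [0, 0, -0.17, 0, -1], [0, 0, -0.17, 0, -1], [0, 0, -0.17, 0, -1], [0, 0, -0.17, 0, -1]]
  ]
}}

```text
clock: 15.8
position: [0.5543, -0.1486, 0.2602]
ee_rot: [-0.001, 0.47, 0.883, -0.0]
contact_force: [-0.5, 0.7, 0.3]
width: 0.0855
gripper_force: 0.0
```

```bash
python3 m.py t5; python3 - <<'E'
from h import *
s=manip.get_state();print(s['position'],s['qd'].max())
np.save("s5.npy",s,allow_pickle=True)
im=manip.get_image("wrist")[:,:,::-1]
im=(255*(im/255.)**.5).astype('uint8')
a=cv2.resize(im,(760,570))
cv2.imwrite("pics/w5.png",a)
E
```

```text
[255 164   4   4  15] [256.4 165.6] [0.74881292 0.0666929  0.072     ]
[253 171   5  10  38] [254.92105263 175.36842105] [0.72078878 0.07111895 0.072     ]
[ 0.55426647 -0.14863482  0.25991185] 0.005003612025033017
```

View pics/w5.png

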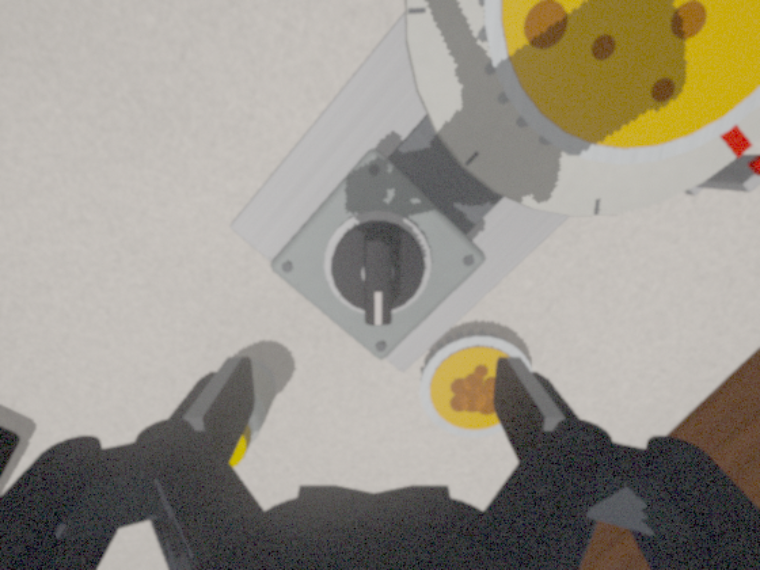

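The knob is seated at (378,265) with its skirt at the collar. The mark at (737,141) points at the pointer at (757,165), and the hand is clear.

```bash
python3 -c "
from rig import manip
print(manip.sign_off())"
```

```text
the job is handed in; nothing more can be done
None
```

The job is handed in, though no verdict came back: the knob meshed after light rocking and is pressed home, the red mark is within about half a degree of the pointer by my measurement, and the gripper has let go and is clear.

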